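# Scoop the blank end cap out from under the drainer rack

## Robot

A 6-joint arm with a two-finger parallel gripper is mounted at the origin on the work surface. World frame = base frame: x ahead of the robot, y to its left, z up, the work surface at z = 0. Lengths are in m, angles in rad, forces in N, time in s.
With the tool pointing down it reaches from about 0.35 to 0.975 m from the base axis. Payload 7.1 kg.
Tool frame: the origin (TCP) lies midway between the tips of the shut fingers; the grasp point (between the pads) lies 19 mm behind it; z points along the fingers, x is the direction in which the jaws open and shut, and the axes are right-handed (so a half turn about z gives the same grasp; the last joint's range is limited). The gripper opens to 88 mm and grips with 3 to 60 N. Pads are 20 mm wide; open, the fingers measure 115 mm over their backs; the gripper's body (75 mm by 178 mm) begins 61 mm behind the grasp point.
Start: joints at [1.174, 0.423, 1.63, -0, 1.089, -0.019], TCP at [0.231, 0.581, 0.223] pointing down, gripper open.
Joint ranges: [-3, 3], [-0.9, 2.11], [0.09, 2.58], [-1.31, 4.45], [0.11, 2.69], [-2.54, 2.54]. Speed limits (rad/s): [2.39, 2.39, 3.01, 3.14, 3.14, 3.14].

## Interface

Orientations are given as a unit quaternion [w, x, y, z].
In Python, from station import move_pose, movel, movej, command_gripper, wait, inverse_kinematics, read_camera, camera_info, MotionError, job_done, get_time, get_joint_pos, get_qvel, get_effort, get_tcp_pos, get_ee_rot, get_ft_force, get_ft_torque, get_grip_width gives the robot as it stands. Calls block until the motion is done:
- move_pose(position, orientation): joint-space move of the TCP to a pose.
- movel(position, frame=None, v=0.15, until_force=None): straight line of the TCP; frame=None keeps the orientation; v is the mean speed in m/s. With until_force (N) it stops when the force on the tool has changed by that much, and returns True; else False.
- movej(angles): joint-space move.
- command_gripper(opening): opening from 0.0 (shut) to 1.0 (fully open); the grip force is fixed at half the most; returns when the fingers have stopped.
- wait(seconds).
- inverse_kinematics(position, orientation): joint angles nearest the present ones, or None.
- read_camera(name): name is "scene" or "top" or "wrist"; returns the picture (480x640x3 uint8, red, green, blue); there is no depth.
- camera_info(name): a dict with "intrinsics" (3x3 intrinsics, pixels), "T" (4x4, takes a point from camera to world coordinates); the wrist camera has in their place "tool_from_camera" (4x4, takes a point from camera to tool coordinates, whose origin is the TCP and whose axes are the tool frame's). Camera axes: x right, y up, looking along -z (the intrinsics and any distortion apply to the point x, -y, -z); pixel columns grow to the right and rows downward; lengths in m; the calibration is good to about 2 mm. The wrist camera is an equidistant fisheye: a pixel r from the principal point sees the ray r / f radians off the axis. A picture is of the moment at which its call begins: read the wrist's pose just before it. camera_info takes no time and is no camera call.
A pose or a line that the arm cannot do raises MotionError and nothing moves.
- job_done(): hands the job in, once; it reports no verdict.
Readings, each from a call of its own:
- get_time(): time.
- get_joint_pos(): joint angles.
- get_qvel(): joint speeds.
- get_effort(): joint torques, N m.
- get_tcp_pos(): TCP position.
- get_ee_rot(): TCP orientation.
- get_ft_force(): force on the tool from outside, world axes, zero at the start.
- get_ft_torque(): the same for the moment, N m.
- get_grip_width(): opening from 0.0 (shut) to 1.0 (fully open).
Only numpy, scipy, OpenCV 4.12 (cv2) and the standard library are available. Lean on these libraries where they do the work, as an engineer would, in place of code of your own. Each camera call takes 0.05 s, during which the arm holds its last target. There are 200 camera calls.

## Task

A blank end cap (the solid stainless disc) has slid under the low drainer rack on the brewing bench. Take the flat scoop by its black grip bar, slide it in under the rack's front lip until the cap, backed by the rail behind it, has ridden up onto the blade, then draw the scoop out and leave it lying flat on the bench with the cap in it, wholly out from under the rack. Do not touch the cap with the gripper, and leave the open ferrule ring under the rack where it lies.

Things in the scene. Friction and masses are not known exactly. Their poses are not given: they have to be found in the camera images.
- scoop_grip (a point): Flat steel scoop, 0.25 kg, balanced near here: centre of its black grip bar, 46 mm over its underside; z up, x to the blade's front edge. Bar 18 mm wide (y), 20 tall, from 60 mm behind to 50 mm ahead, a post to the bench at each end. Blade 2 mm thick, 90 wide (85 inside its 12 mm side walls), from a 20 mm tall back wall 50 mm ahead to a bevelled, 1.5 mm front edge 140 mm ahead.
- cap: Blank end cap: solid plain disc of dull stainless steel, 50 mm across, 6.5 mm thick, lower rim bevelled so a blade gets under it, about 60 g. Lies flat on the bench under the rack, in its left, middle or right place; the ferrule ring and a hexagonal plug lie in the other two, about 115 mm apart. Origin: centre of its underside, z up; round, so yaw means nothing.
- ferrule: The look-alike to leave: an open ring of the same dull stainless steel, 50 mm outside, 35 mm hole, 18 mm tall, lying under the same rack. Origin: centre of its underside, z up.
- rack: Fixed low rack of aluminium bars, 560 mm wide, see-through rod top at 83 mm. Origin on the bench, mid-width, below the lip's front face; x points in under it, away from the robot, z up. Lip: 20 mm square bar, underside 60 mm up. Open in front between end legs (y +-270 mm); behind, a 12 mm tall rail on the bench, near face at x = 85 mm, stops parts. A jar and a fitting stand on it at y +-235 mm.
Things that resemble listed ones, but are neither listed nor needed, are in the scene too. Of the things shaped like the part that bears scoop_grip, the bare steel one is meant. Of the things that look like the cap, the larger one is meant.

How it is judged:
On the way:
1. the cap has ridden up onto the scoop's blade while still beneath the rack (x of cap in the frame of rack above 0 m and x of cap in the frame of scoop_grip between 0.07 and 0.135 m and y of cap in the frame of scoop_grip between -0.03 and 0.03 m and z of cap in the frame of scoop_grip between -0.0452 and -0.036 m), for 0.1 s.
At the end, for the whole second after the job is handed in: Scoop released, flat on the bench (tilt under 7 degrees, grip point under 55 mm high); cap at rest on its blade, within 30 mm of its midline, centre 20 mm or more ahead of the back wall and 5 mm or more behind the front edge; cap centre at least 25 mm in front of the rack lip (x of cap in the frame of rack below -0.025 m and x of cap in the frame of scoop_grip between 0.07 and 0.135 m and y of cap in the frame of scoop_grip between -0.03 and 0.03 m and z of cap in the frame of scoop_grip between -0.0452 and -0.036 m and angle between scoop_grip's own z axis and vertical below 0.12 rad and height (world z) of scoop_grip below 0.055 m and linear speed of cap below 0.02 m/s); the robot touches nothing.
It fails at once if the gripper touches the cap (contact force between the fingers and cap above 0.5 N).
It fails at once if the ferrule ring is shifted more than 30 mm (distance of ferrule from where it was at the start of the episode above 0.03 m).
It also fails if it takes over 48 s, if anything falls off the work surface, if the arm or the gripper's body presses on something with over 40 N, if the wrist force passes 120 N, or if a joint passes its speed limit or range.

## Working session

There is one attempt and no reset: what is moved stays moved. The work goes in short steps, each a Python script; the robot and the scene stay as the last script left them, time stands still between calls to the robot, and variables do not carry over. Pictures are saved under pics/ and viewed, about 8 in all and at most 12, crops included, and the job is handed in when it is done.

```bash
mkdir -p pics; python3 - <<'E'
from station import *
import cv2,numpy as np
for n in ["scene","top","wrist"]:
    cv2.imwrite(f"pics/{n}0.png",read_camera(n)[:,:,::-1])
    i=camera_info(n); print(n,{k:np.round(v,4).tolist() if not isinstance(v,str) else v for k,v in i.items()})
print(get_time(),get_ee_rot())
E
```

```text
scene {'intrinsics': [[454.5263, 0.0, 317.564], [0.0, 454.5263, 245.5082], [0.0, 0.0, 1.0]], 'T': [[-0.1327, -0.8282, 0.5446, 0.9748], [0.9911, -0.1045, 0.0826, 0.0029], [-0.0115, 0.5507, 0.8346, 0.7046], [0.0, 0.0, 0.0, 1.0]]}
top {'intrinsics': [[537.5344, 0.0, 317.2356], [0.0, 537.5344, 232.5912], [0.0, 0.0, 1.0]], 'T': [[0.0213, 0.9979, -0.0605, 0.4662], [-0.9998, 0.0209, -0.0074, -0.0623], [-0.0062, 0.0606, 0.9981, 1.1282], [0.0, 0.0, 0.0, 1.0]]}
wrist {'intrinsics': [[371.6483, 0.0, 314.5978], [0.0, 371.6483, 232.2419], [0.0, 0.0, 1.0]], 'tool_from_camera': [[1.0, -0.0005, 0.001, -0.0005], [-0.0002, -0.9665, -0.2568, -0.0703], [0.0011, 0.2568, -0.9665, -0.1638], [0.0, 0.0, 0.0, 1.0]]}
0.15 [ 3.14179456e-04  8.27298143e-01  5.61762807e-01 -4.82601380e-04]
```

View pics/scene0.png

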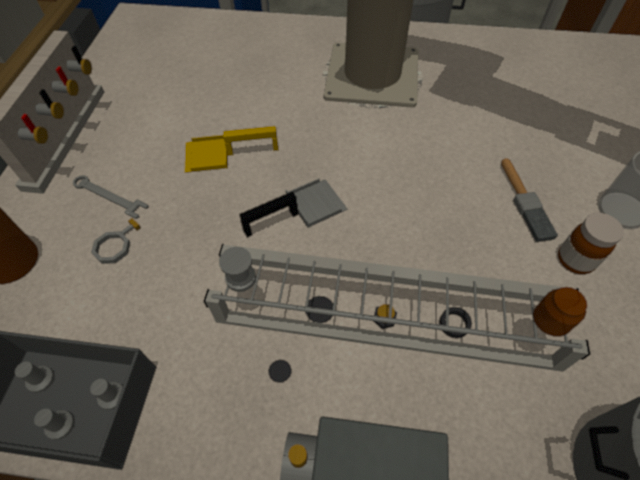

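View pics/top0.png

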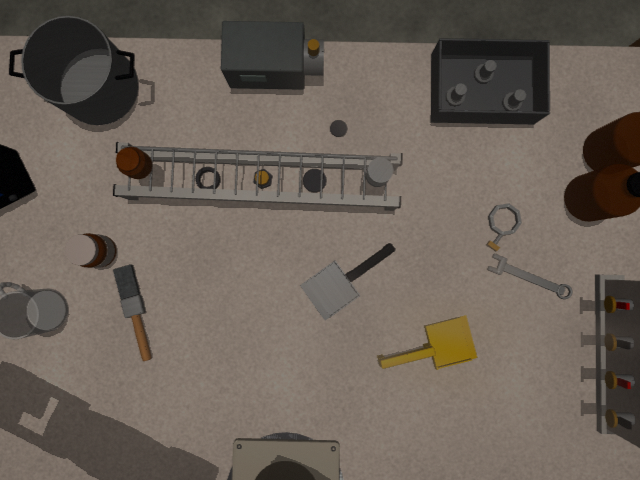

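The bare steel scoop has its black bar at top px (371,264) and blade at (331,289); the yellow one at (430,350) is the decoy. There are two plain discs: (314,180) under the rack and a smaller one at (338,128) behind it. The ferrule ring is at (207,178) and the plug at (263,178). I'll confirm with an enlarged crop.

```bash
cat > h.py <<'E'
import numpy as np, cv2
from station import *
from scipy.spatial.transform import Rotation as R
def ray(cam,uv,z):
    i=camera_info(cam);K=i["intrinsics"];T=np.array(i["T"])
    d=np.linalg.inv(K)@[uv[0],uv[1],1]; d=T[:3,:3]@(d*[1,-1,-1]); o=T[:3,3]
    return o+d*(z-o[2])/d[2]
def pix(cam,p):
    i=camera_info(cam);T=np.array(i["T"]);c=T[:3,:3].T@(np.asarray(p)-T[:3,3])
    q=np.array(i["intrinsics"])@(c*[1,-1,-1]);return q[:2]/q[2]
def down(yaw):  # tool z down, tool x (jaws) at world yaw
    M=np.array([[np.cos(yaw),np.sin(yaw),0],[np.sin(yaw),-np.cos(yaw),0],[0,0,-1]])
    q=R.from_matrix(M).as_quat();return np.r_[q[3],q[:3]]
def ok(q): return q is not None and np.round(q,2)
E
python3 - <<'E'
import cv2,numpy as np
t=cv2.imread('pics/top0.png');s=cv2.imread('pics/scene0.png')
a=cv2.resize(t[110:330,290:410],None,fx=2.7,fy=2.7,interpolation=3)   # 324x594
b=cv2.resize(s[175:265,230:350],None,fx=3.9,fy=3.9,interpolation=3) #468x351
c=cv2.resize(t[140:220,100:240],None,fx=3.3,fy=3.0,interpolation=3)
o=np.zeros((600,800,3),np.uint8);o[:594,:324]=a;o[:351,330:798]=b;o[355:595,330:792]=c
cv2.imwrite('pics/crop.png',o)
E
```

```text
(no output)
```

View pics/crop.png

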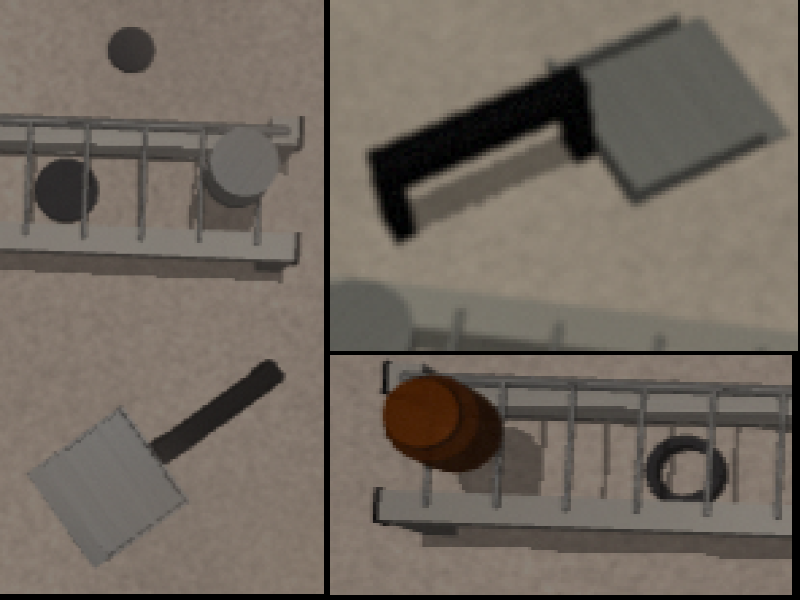

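The crop confirms it. The cap is the dark solid disc at (314.4,180.4), about 23 px ≈ 49 mm across; the disc behind the rack is only about 36 mm. The ring with a hole is the ferrule. Next: world positions.

```bash
python3 - <<'E'
from h import *
P=lambda u,v,z:ray("top",(u,v),z)
f=P(390.7,246.7,.056);n=P(348.5,277.4,.056);print("bar",f,n,np.linalg.norm(f-n),np.degrees(np.arctan2(*(n-f)[1::-1])))
for u,v,z in[(335.2,261.1,.016),(358.9,295.2,.016),(325.9,319.3,.008),(300.4,284.8,.008)]:print("blade",P(u,v,z))
fr=(P(325.9,319.3,.008)+P(300.4,284.8,.008))/2; print("front-n",np.linalg.norm((fr-n)[:2]),np.degrees(np.arctan2(*(fr-f)[1::-1])))
print("cap",P(314.4,180.4,.0065),"small",P(338.5,128.3,.0065),"ferr",P(207.5,178.5,.018))
r=P(400.4,207,.08);l=P(113.9,195.3,.08);print("lip",r,l,np.linalg.norm(r-l),np.degrees(np.arctan2(*(l-r)[1::-1])))
# second view cap + grip
print("cap scene",ray("scene",(320,309),.0065))
print("lip scene", ray("scene",(585,349),.08))
E
```

```text
bar [ 0.50603928 -0.20131154  0.056     ] [ 0.4432378  -0.11831448  0.056     ] 0.10407948158528335 127.11374229705619
blade [ 0.47535543 -0.09234697  0.016     ]
blade [ 0.40634168 -0.14243955  0.016     ]
blade [ 0.35487482 -0.07566065  0.008     ]
blade [ 0.42475984 -0.02129327  0.008     ]
front-n 0.08792624678649828 127.25091161047521
cap [ 0.64396714 -0.04560763  0.0065    ] small [ 0.75603408 -0.09417264  0.0065    ] ferr [0.64160463 0.17712267 0.018     ]
lip [ 0.58327537 -0.21615497  0.08      ] [0.59477662 0.34690488 0.08      ] 0.5631772977921916 88.82981902632093
cap scene [ 0.64578857 -0.04508505  0.0065    ]
lip scene [0.69433548 0.34169179 0.08      ]
```

```bash
python3 - <<'E'
from h import *
g=np.array([.4735,-.158]);q=down(np.radians(37.2))
for p,y in[((*g,.027),37.2),((.40,-.0455,.04),-91.2),((.5317,-.0455,.027),-91.2)]:print(ok(inverse_kinematics(p,down(np.radians(y)))))
move_pose((*g,.13),q);print(get_time())
cv2.imwrite("pics/w1.png",read_camera("wrist")[:,:,::-1])
movel((*g,.027),v=.12,until_force=8);print(get_time(),get_tcp_pos(),get_ft_force())
command_gripper(0);print(get_time(),get_grip_width()*88,get_ft_force())
movel((*g,.047),v=.08);print(get_time(),get_ft_force(),get_ft_torque())
cv2.imwrite("pics/top1.png",read_camera("top")[:,:,::-1])
s=read_camera("scene")[:,:,::-1];cv2.imwrite("pics/s1.png",cv2.resize(s[130:290,200:400],None,fx=3.5,fy=3.5,interpolation=3))
E
```

```text
[-0.35  0.57  2.   -0.    0.57 -1.  ]
[-0.14  0.46  2.21 -0.    0.47  1.45]
[-0.11  0.6   1.93 -0.    0.61  1.48]
2.9083
3.9667 [ 0.47390224 -0.15814207  0.02743649] [-0.72749716 -0.62498575 -0.07516347]
5.0417 17.73345136847955 [-0.23324153 -0.44068277  0.24733089]
5.4417 [ 0.63276816 -0.50929951 -3.65893506] [-0.09774722 -0.02266286  0.00190505]
```

View pics/s1.png

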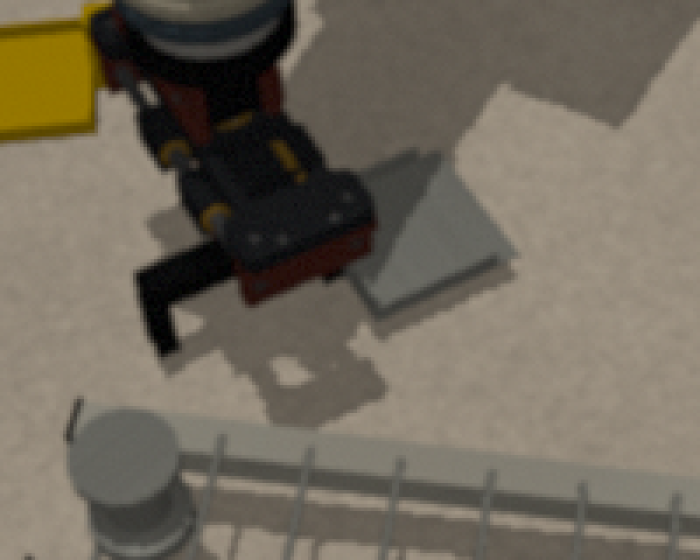

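Grip is sound: jaws 17.7 mm apart on the 18 mm bar, scoop lifted level. I'll swing it round in front of the cap and check its pose there.

```bash
python3 - <<'E'
from h import *
q=down(np.radians(-91.2))
movel((.42,-.14,.05),v=.12)
move_pose((.40,-.0455,.04),q);print(get_time())
movel((.40,-.0455,.020),v=.05,until_force=6);print(get_time(),get_tcp_pos(),get_ft_force(),get_ft_torque())
t=read_camera("top")[:,:,::-1];c=t[150:330,230:400];cv2.imwrite("pics/t2.png",cv2.resize(c,None,fx=3.3,fy=3.3,interpolation=3))
cv2.imwrite("pics/top2.png",t)
s=read_camera("scene")[:,:,::-1];cv2.imwrite("pics/scene2.png",s)
E
```

```text
8.2667
8.6083 [ 0.40037178 -0.04561615  0.02562127] [-0.66011587 -0.46808101 -2.59212042] [-0.01606121  0.19982998  0.04569943]
```

View pics/t2.png

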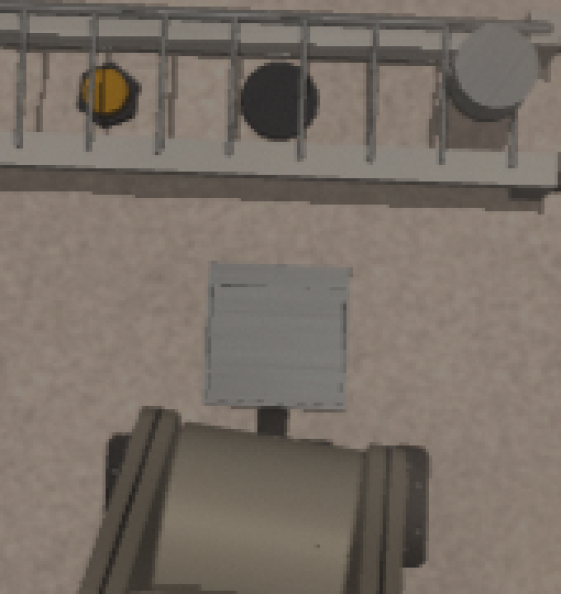

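```bash
python3 - <<'E'
from h import *
l,r=ray("top",(294,229.5),.002),ray("top",(336.4,231.5),.002);print(l,r,(l+r)/2,np.linalg.norm(l-r))
for k in range(4):
    print(np.round(get_tcp_pos(),4),np.round(get_ft_force(),2),np.round(get_ft_torque(),3))
    p=get_tcp_pos(); movel((.40,-.0455,.0256-.0004*(k+1)),v=.03)
    if get_ft_force()[2]>8: break
print(np.round(get_tcp_pos(),4),np.round(get_ft_force(),2),np.round(get_ft_torque(),3),get_time())
E
```

```text
[ 0.53990101 -0.004947    0.002     ] [ 0.53755537 -0.09404692  0.002     ] [ 0.53872819 -0.04949696  0.002     ] 0.08913078803568449
[ 0.4    -0.0456  0.0258] [ 0.13  0.89 -2.2 ] [-0.014  0.211 -0.017]
[ 0.4    -0.0455  0.0254] [-1.35  0.56  6.38] [ 0.012  0.388 -0.02 ]
[ 0.4    -0.0455  0.0253] [-3.29  0.15 14.39] [0.026 0.659 0.003] 9.2083
```

The front edge midpoint is at (0.539,-0.049), width 89 mm, so the scoop sits as expected and the blade is pressed lightly on the bench. Slide in.

```bash
python3 - <<'E'
from h import *
def st(s):print(s,round(get_time(),2),np.round(get_tcp_pos(),4),np.round(get_ft_force(),2))
z=.0256
movel((.40,-.0405,z),v=.05);st("a")
movel((.475,-.0420,z),v=.08,until_force=25);st("b")
for x in(.49,.50,.51,.52,.526):
    hit=movel((x,-.0433,z),v=.04,until_force=25);st((x,hit))
    if hit:break
t=read_camera("top")[:,:,::-1];s=read_camera("scene")[:,:,::-1]
a=cv2.resize(t[140:240,250:370],None,fx=3.3,fy=3.3,interpolation=3);b=cv2.resize(s[240:340,250:370],None,fx=3.3,fy=3.3,interpolation=3)
cv2.imwrite("pics/in3.png",np.hstack([a,b]))
E
```

```text
a 9.46 [ 0.3999 -0.0403  0.0254] [ 0.16  0.43 -1.62]
b 9.75 [ 0.4005 -0.0403  0.0253] [-0.39  0.32  5.08]
(0.49, True) 10.31 [ 0.4006 -0.0403  0.0252] [-1.53 -0.53  5.98]
```

View pics/in3.png

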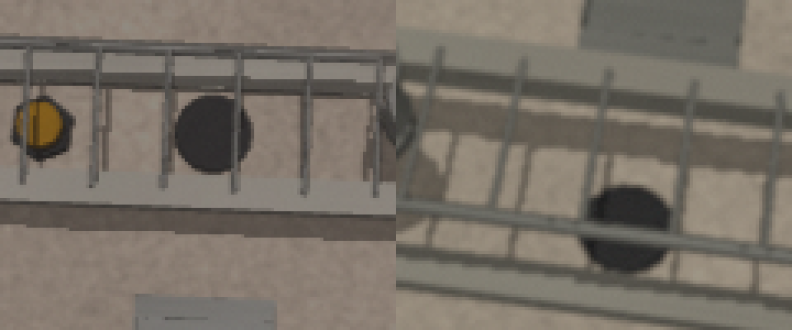

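Nothing moved: friction tripped the force stop at once. I'll ride slightly lighter on the bench, without a stop until the cap.

```bash
python3 - <<'E'
from h import *
def st(s):print(s,round(get_time(),2),np.round(get_tcp_pos(),4),np.round(get_ft_force(),2),np.round(get_ft_torque(),2))
z=.0262
movel((.4005,-.0403,z),v=.03);st("a")
movel((.47,-.0420,z),v=.06);st("b")
z=.0258
movel((.485,-.0423,z),v=.03,until_force=40);st("c")
for x in(.50,.51,.52):
    hit=movel((x,-.0433,z),v=.03,until_force=40);st((x,hit))
    if hit:break
t=read_camera("top")[:,:,::-1];s=read_camera("scene")[:,:,::-1]
a=cv2.resize(t[140:240,250:370],None,fx=3.3,fy=3.3,interpolation=3);b=cv2.resize(s[240:340,250:370],None,fx=3.3,fy=3.3,interpolation=3)
cv2.imwrite("pics/in4.png",np.hstack([a,b]))
E
```

```text
a 10.66 [ 0.4004 -0.0403  0.0261] [ 0.35  0.02 -2.65] [0.05 0.18 0.03]
b 11.97 [ 0.4695 -0.0419  0.0261] [ 0.34  0.38 -2.4 ] [-0.01  0.17  0.03]
c 12.62 [ 0.4851 -0.0423  0.0258] [-0.16 -0.27 -2.2 ] [ 0.    0.11 -0.01]
(0.5, False) 13.27 [ 0.5004 -0.0433  0.0258] [ 0.71  0.87 -1.68] [-0.05  0.04 -0.05]
(0.51, False) 13.75 [ 0.5105 -0.0433  0.0258] [ 0.17 -0.27 -2.71] [-0.03  0.12 -0.05]
(0.52, False) 14.23 [ 0.5206 -0.0433  0.0258] [ 1.02  0.84 -2.92] [ 0.01  0.1  -0.03]
```

View pics/in4.png

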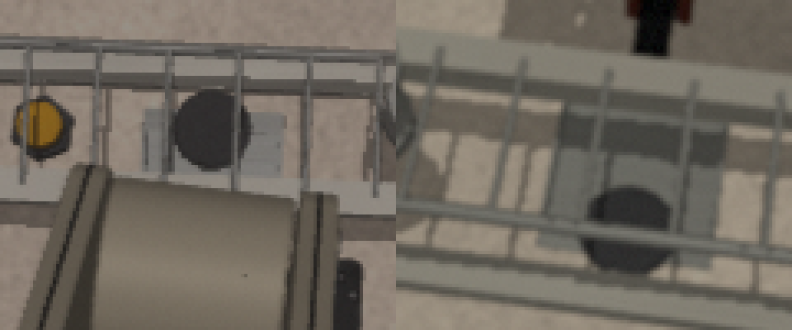

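The front edge (left crop y≈110) is already about 12 mm past the cap's centre (212,130), with the cap against the rail. Push the remaining ~9 mm.

```bash
python3 - <<'E'
from h import *
def st(s):print(s,round(get_time(),2),np.round(get_tcp_pos(),4),np.round(get_ft_force(),2),np.round(get_ft_torque(),2))
z=.0258
for x in(.525,.529,.532):
    hit=movel((x,-.0433,z),v=.025,until_force=20);st((x,hit))
    if hit:break
wait(.4)
t=read_camera("top")[:,:,::-1];s=read_camera("scene")[:,:,::-1]
a=cv2.resize(t[140:240,250:370],None,fx=3.3,fy=3.3,interpolation=3);b=cv2.resize(s[240:340,250:370],None,fx=3.3,fy=3.3,interpolation=3)
cv2.imwrite("pics/in5.png",np.hstack([a,b]))
E
```

```text
(0.525, False) 14.68 [ 0.5252 -0.0433  0.0258] [-1.58  0.21 -2.21] [-0.06  0.22 -0.04]
(0.529, False) 14.99 [ 0.5294 -0.0433  0.0258] [-1.38  0.22 -1.42] [-0.03  0.24  0.03]
(0.532, False) 15.26 [ 0.5325 -0.0433  0.0258] [-0.53  0.24 -3.04] [-0.06  0.2   0.01]
```

View pics/in5.png

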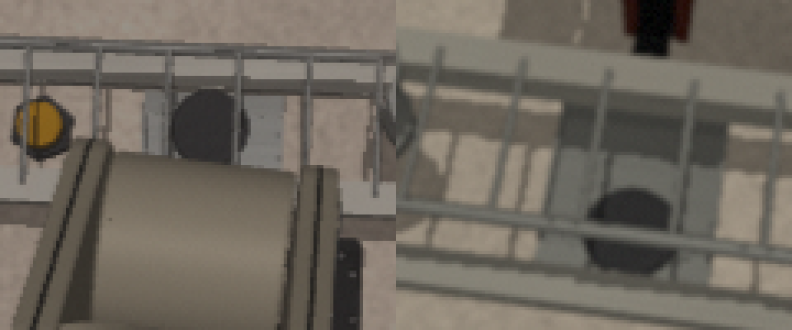

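The front edge is now at the rail and the cap sits about 24 mm behind it, fully on the blade. Draw out.

```bash
python3 - <<'E'
from h import *
def st(s):print(s,round(get_time(),2),np.round(get_tcp_pos(),4),np.round(get_ft_force(),2))
movel((.39,-.0404,.0262),v=.05);st("out")
command_gripper(.6);st("open");print(get_grip_width())
movel((.39,-.0404,.15),v=.08);st("up")
move_pose((.30,.25,.25),down(np.radians(-60)));st("away")
t=read_camera("top")[:,:,::-1];s=read_camera("scene")[:,:,::-1]
a=cv2.resize(t[140:340,200:400],None,fx=2,fy=2,interpolation=3);b=cv2.resize(s[150:350,220:420],None,fx=2,fy=2,interpolation=3)
cv2.imwrite("pics/end6.png",np.hstack([a,b]))
E
```

```text
out 18.75 [ 0.3901 -0.0404  0.0262] [ 0.88  0.03 -3.74]
open 19.47 [ 0.39   -0.0404  0.0262] [ 0.38 -0.23 -0.54]
0.6014803889878029
up 21.17 [ 0.3897 -0.0404  0.1496] [ 0.52 -0.66 -0.38]
away 22.38 [0.3001 0.2494 0.2496] [ 0.05 -0.39 -0.63]
```

View pics/end6.png

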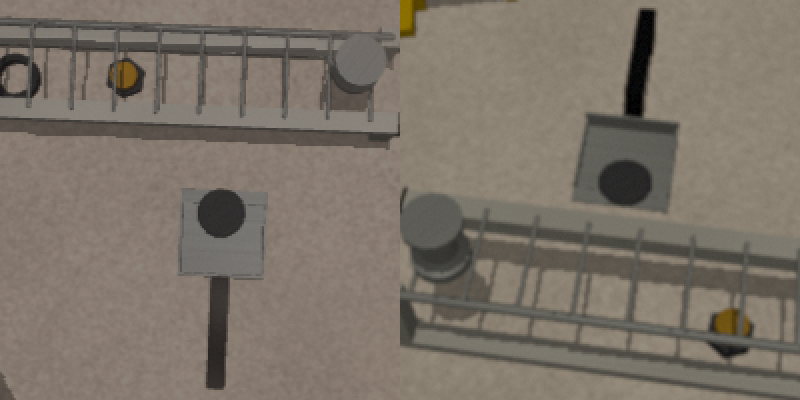

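The cap lies about 24 mm behind the front edge and within 3 mm of the midline. It is about 8 cm in front of the lip, with the scoop flat and the ferrule unmoved. Hand in.

```bash
python3 -c "
from h import *
print(ray('top',(310.5,246.5),.0085),ray('top',(209,177.5),.018))
job_done();print(get_time())"
```

```text
[ 0.50470057 -0.04051359  0.0085    ] [0.64376875 0.17406283 0.018     ]
the job is handed in; nothing more can be done
the job is handed in; nothing more can be done
```

The cap is on the scoop's blade, out from under the rack, and the job is handed in at about 22 s of the 48 s allowed. I gripped the bare steel scoop by its black bar, turned it to face the rack and slid it under the lip until the cap rode up against the rail. Then I drew the scoop out to x ≈ 0.39 m, released it and moved the arm clear.

Last checks:
- **Cap:** its centre is at (0.505, -0.041) m, about 24 mm behind the front edge, 3 mm off the midline and 80 mm in front of the lip.
- **Scoop:** it looks flat and free of the gripper in both camera views. I did not measure its tilt or the cap's height on the blade directly.
- **Ferrule:** it is within about 4 mm of its first measured position, which is within measuring error. The gripper stayed well clear of the cap.

One check failed on the way: the first slide-in stopped at once because bench friction tripped my 25 N force stop. I repeated it pressing more lightly. Wrist readings stayed below 15 N at every point I logged, but the 25 N stop means a brief peak was higher.

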